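# Couple the sampler's vial carousel to its drive

## Task

Take the square drive spindle out of its block and thread it down through the carousel hub of the vial sampler, feeling for the drive socket underneath with light pressure and a slow turn until the shank drops in and the shoulder sits fully home on the hub. Then turn the carousel by the spindle's knob until its home flag stands centred in the fork of the sensor, and let go, leaving the spindle seated. Never press on the drive socket with more than 40 N, and leave the beaker, the bottle and the capped tube near by standing where they are.

Things in the scene. Friction and masses are not known exactly. Their poses are not given: they have to be found in the camera images.
- spindle: Loose drive spindle, upright in the block, about 0.19 kg. Origin: centre of its foot, z up. Steel shank 14 mm square, 70 mm long, lowest 2 mm tapered to 11 mm; then a round shoulder flange 34 mm across (underside at 70 mm, top at 75 mm); then a black knob 26 mm square to 115 mm, gripped by opposite faces. x, y are square to the faces of shank and knob; every quarter turn is alike.
- block: White plastic block, fixed, 56 x 100 mm, 80 mm tall, with vial caps standing up to 7 mm above its top. The spindle's shoulder rests on the top, its shank hanging in a round bore 23 mm wide, 74 mm deep, 15 mm along +y from the centre. Origin under the block's centre, z up.
- sampler: Vial sampler, fixed: flat housing about 206 x 200 mm, 56 mm tall, under a round vial carousel 152 mm across that turns freely, without stops, about the vertical axis through the housing's centre. Origin under the housing's centre, z up, -x towards the sensor fork. Under the carousel's hub, hidden, is the sprung drive socket.
- hub_mouth (a point): On the carousel's axis, top face of its 36 mm square hub, 106 mm above the bench; vial caps 61 mm off the axis stay 2 mm below it. A square through hole, 46 mm deep, takes the 14 mm shank with 1.5 mm play (4 mm lead-in chamfer). The frame turns with the carousel: z up, x, y square to the hole's sides, -x towards the home flag. Spindle and carousel turn together with about 6 degrees of lost motion.
- drive_float: Drive socket, hidden on the axis; this frame does not turn. Origin: its top, 56 mm under hub_mouth. A square hole fitting the shank with 1.5 mm play, angle unknown, off the hub's; a quarter turn either way finds it. Misaligned, it gives 5 mm (3 N rising to 8 N, then rigid); when matched it springs up round the shank, the push vanishes, the shank goes 14 mm in. Drag 0.06 N m: only a fitted shank turns it.
- home_flag (a point): Outer end of the home flag, a 12 mm wide flat light metal tab on the carousel's rim, 90 mm from the carousel's axis and 94 mm above the bench; it turns with the carousel.
- home_fork (a point): Centre of the slot of the home sensor, a small black fork 16 mm wide, 105 mm tall, fixed at the housing's edge, 90 mm from the carousel's axis. The carousel is at home when the end of its flag stands at this point, in the slot.
- beaker: Glass beaker, 55 mm wide, 70 mm tall, standing near by; not to be moved. Origin at the centre of its underside.
- buffer_bottle: Capped bottle, 56 mm wide, 137 mm tall, standing near by; not to be moved. Origin at the centre of its underside.
- capped_tube: Capped tube on a skirt, 34 mm wide, 115 mm tall, standing near by; not to be moved. Origin at the centre of its underside.
Things that resemble listed ones, but are neither listed nor needed, are in the scene too. What is shaped like the spindle but green or turquoise is not meant.

How it is judged (in metres and radians):
On the way:
1. the spindle is through the hub and fully home in the drive socket (z of spindle in the frame of hub_mouth below -0.067 m and horizontal distance between spindle and hub_mouth below 0.004 m and angle between spindle's own z axis and vertical below 0.06 rad), for 0.2 s.
At the end, for the whole second after the job is handed in: The spindle stands upright in the hub, at rest and let go, its shoulder within 3 mm of the hub's top face, and the end of the carousel's home flag is within 8 mm of the centre of the sensor fork (all of step 1 and horizontal distance between home_flag and home_fork below 0.008 m and linear speed of spindle below 0.02 m/s); the robot touches nothing.
It fails at once if the spindle presses on the drive socket with more than 40 N (contact force between spindle and drive_float above 40 N).
It fails at once if the beaker, the bottle or the capped tube is moved by more than 30 mm (distance of any of beaker, buffer_bottle, capped_tube from where it was at the start of the episode above 0.03 m).
It also fails if it takes over 64 s, if anything falls off the work surface, if the arm or the gripper's body presses on something with over 40 N, if the wrist force passes 120 N, or if a joint passes its speed limit or range.

## Robot

A 7-joint arm with a two-finger parallel gripper is mounted at the origin on a cart in front of the work surface, level with it; the furniture and walls round the work are solid. World frame = base frame: x ahead of the robot, y to its left, z up, the work surface at z = 0. Lengths are in m, angles in degrees, forces in N, time in s.
With the tool pointing down it reaches from about 0.4 to 0.9 m from the base axis. Payload 5.5 kg.
Tool frame: the origin (TCP) lies between the finger pads; the fingertips stand 14 mm ahead of it and the grasp point (between the pads) lies 5 mm behind it; z points along the fingers, y is the direction in which the jaws open and shut (so a half turn about z gives the same grasp; the last joint's range is limited). The gripper opens to 92 mm and grips with 3 to 60 N. Pads are 19 mm wide; open, the fingers measure 130 mm over their backs; the gripper's body (75 mm by 190 mm) begins 47 mm behind the grasp point.
Start: joints at [-48.805, 28.699, -24.465, 88.831, 12.651, 65.22, -12.049], TCP at [0.286, 0.584, 0.241] pointing down, gripper open.
Joint ranges: [-164.97, 164.97], [-17.58, 116.51], [-87.97, 89.64], [11.32, 138.91], [-80.73, 260.73], [10.89, 115.49], [-147.41, 147.41]. Speed limits (degrees/s): [147.25, 147.25, 180, 180, 180, 180, 180].

## Interface

Orientations are given as a 3x3 rotation matrix whose columns are the frame's x, y, z axes.
In Python, from station import observe, capture, camera_params, hand_in, look_for gives the robot as it stands.
- The arm moves only by the shell command python3 -m jog 'ROWS'. ROWS is JSON, a list of rows, each a list of 5 numbers: the shift along the tool's x, y, z in cm, then the turn about the tool's z in rad, then the closure, from 0 (fully open) to 1 (shut). In form: [[tx, ty, tz, twist, claw], ...]. A call has 1 to 10 rows; each row shifts and turns the commanded pose from where the row before left it, along the tool's axes as they then stand; what a row does not reach is not made up. A row lasts 1/8 s, in which the tool goes at most 62.5 mm and 10.7 degrees, less where a joint would pass 70% of its speed; a pose out of reach is approached as far as the arm can. A call is refused whole if a number of a shift passes 6.25 or a number of a turn 0.188, either way. A call with a gripper value outside its range is refused whole. The fingers move at their own pace and stop on an object; the grip force is fixed at half the most. Time passes only in rows, so rows that do not move let the fingers close. It gives the time, the measured TCP pose, the force and the opening at its end, in the units of the state.
- observe(): the state, without advancing time (a new reading comes with each control period).
- capture(name): name is "side" or "top" or "wrist"; returns the picture (400x640x3 uint8, red, green, blue); there is no depth.
- camera_params(name): a dict with "vfov" (degrees; the focal length in pixels is half the picture's height over the tangent of half this angle, whatever the lens; pixels are square), "cx", "cy" (the principal point, pixels), "view" (4x4, takes a point from world to camera coordinates). Camera axes: x right, y down, z forward; pixel columns grow to the right and rows downward; lengths in m; the calibration is good to about 2 mm. The wrist camera is an equidistant fisheye: a pixel r from the principal point sees the ray r / f radians off the axis. A picture is of the moment at which its call begins: read the wrist's pose just before it. camera_params takes no time and is no camera call; for the wrist camera it gives the pose at the moment of the call.
- hand_in(): hands the job in, once; it reports no verdict.
Trained networks look in the newest picture that a camera, given by its name, has taken for a name from the list of things; names that differ only in an ending like _2 or _b are one class to them, and where a whole thing is asked for, a point or a joint stands for the part that bears it (a point fixed in the world has none). Each returns a list of dicts, best first, with "p" (0 to 1); they miss things now and then, are a little off and sometimes report something else, mostly with a low value. They report only what shows in the picture. A call takes as long as a camera call. They do not tell look-alikes from the thing itself.
- look_for(camera, label): "bbox" ([left, top, right, bottom] in pixels, round what is visible of it).
The state is a dict: "time_s": time; "joint_pos": joint angles; "joint_vel": joint speeds; "joint_efforts": joint torques, N m; "position": TCP position; "ee_rot": TCP orientation; "force": force on the tool from outside, world axes, zero at the start; "torque": the same for the moment, N m; "opening": finger opening in m.
Only numpy, scipy, OpenCV 4.12 (cv2) and the standard library are available. Lean on these libraries where they do the work, as an engineer would, in place of code of your own. Each camera call takes 0.05 s, during which the arm holds its last target.

## Working session

There is one attempt and no reset: what is moved stays moved. The work goes in short steps, Python scripts to look and compute and a shell command to move; the robot and the scene stay as the last step left them, time stands still between calls to the robot, and variables do not carry over. Pictures are saved under pics/ and viewed, and the job is handed in when it is done.

```bash
mkdir -p pics; ls; cat > h.py <<'E'
import numpy as np, cv2
from station import observe, capture, camera_params, look_for
def snap(cam,name):
    p=camera_params(cam); im=capture(cam); cv2.imwrite(f'pics/{name}.png',im[:,:,::-1]); 
    np.savez(f'pics/{name}.npz',im=im,view=np.array(p['view']),f=200/np.tan(np.radians(p['vfov']/2)),c=[p['cx'],p['cy']])
    return im,p
def ray(p,u,v,cam):
    f=200/np.tan(np.radians(p['vfov']/2)); d=np.array([(u-p['cx'])/f,(v-p['cy'])/f])
    if cam=='wrist':
        r=np.hypot(*d); s=np.sin(r)/r if r>1e-9 else 1; d=np.array([d[0]*s,d[1]*s,np.cos(r)])
    else: d=np.array([d[0],d[1],1.])
    V=np.array(p['view']); R=V[:3,:3]; o=-R.T@V[:3,3]; d=R.T@d
    return o,d/np.linalg.norm(d)
def at_z(p,u,v,z,cam):
    o,d=ray(p,u,v,cam); return o+d*(z-o[2])/d[2]
def proj(p,X,cam):
    V=np.array(p['view']); f=200/np.tan(np.radians(p['vfov']/2)); c=V[:3,:3]@np.array(X)+V[:3,3]
    if cam=='wrist':
        r=np.hypot(c[0],c[1]); th=np.arctan2(r,c[2]); k=f*th/max(r,1e-9); return p['cx']+k*c[0],p['cy']+k*c[1]
    return p['cx']+f*c[0]/c[2],p['cy']+f*c[1]/c[2]
E
python3 - <<'E'
from h import *
np.set_printoptions(precision=3,suppress=True)
for c in ['side','top','wrist']:
    im,p=snap(c,c+'0'); V=np.array(p['view']);print(c,p['vfov'],p['cx'],p['cy'],(-V[:3,:3].T@V[:3,3]),V[2,:3])
s=observe();print(s)
E
```

```text
pics
side 43.6274992682779 320.44668980963354 202.22768284309993 [-0.242 -0.732  0.893] [ 0.614  0.469 -0.635]
top 54.90545700775243 322.65249766858255 200.62874821038923 [ 0.425 -0.125  1.291] [ 0.104 -0.021 -0.994]
wrist 65.70646984690485 323.86801237922197 199.71969455928715 [0.225 0.613 0.384] [ 0.229 -0.115 -0.967]
{'time_s': 0.15, 'joint_pos': array([-48.804,  28.742, -24.457,  88.876,  12.651,  65.22 , -12.05 ]), 'joint_vel': array([-0.074, -0.177, -0.042, -0.272, -0.009,  0.069,  0.06 ]), 'joint_efforts': array([ -0.007, -56.71 ,  -5.825, -27.945,  -0.069,   0.027,   0.   ]), 'position': array([0.286, 0.583, 0.24 ]), 'ee_rot': array([[-0.898,  0.44 , -0.001],
       [ 0.44 ,  0.898, -0.001],
       [ 0.   , -0.001, -1.   ]]), 'force': array([-0.669, -0.116,  0.123]), 'torque': array([-0.005, -0.019, -0.029]), 'opening': 0.09165414072934418}
```

View pics/top0.png

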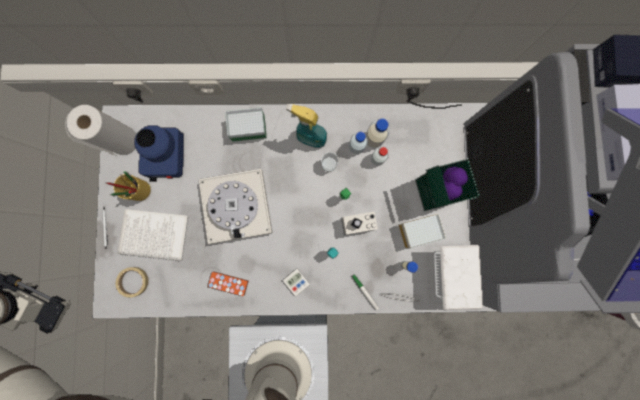

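View pics/side0.png

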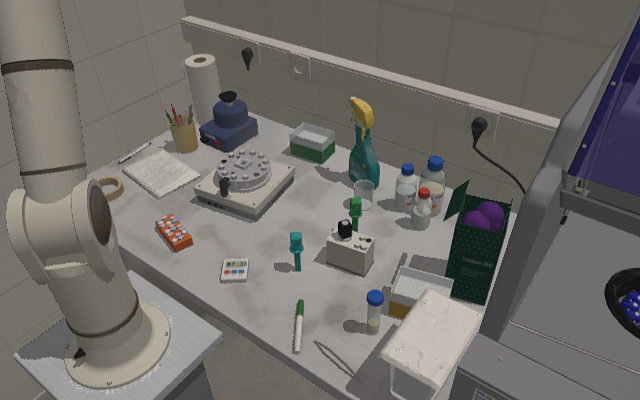

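View pics/wrist0.png

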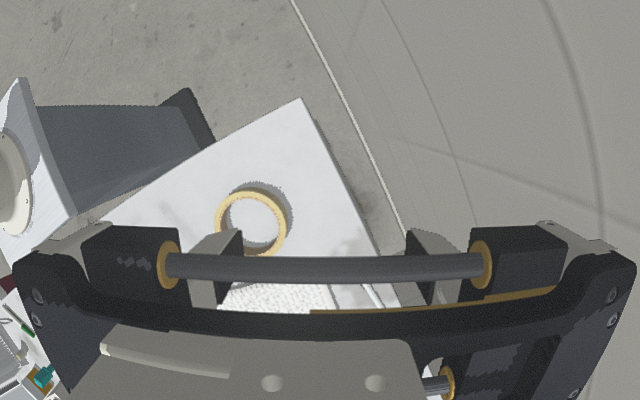

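```bash
python3 - <<'E'
from h import *
np.set_printoptions(precision=4,suppress=True)
a=cv2.imread('pics/top0.png');b=cv2.imread('pics/side0.png')
def cr(im,x0,y0,w,h,k): return cv2.resize(im[y0:y0+h,x0:x0+w],None,fx=k,fy=k,interpolation=cv2.INTER_CUBIC)
A=cr(a,190,160,90,90,4);B=cr(a,320,180,90,90,4)
cv2.imwrite('pics/c_top.png',np.hstack([A,B]))
cv2.imwrite('pics/c_side.png',np.hstack([cr(b,190,140,110,75,3.6),cr(b,310,190,110,75,3.6)]))
for cam in ['top','side']:
    p=camera_params(cam)
    for l in ['spindle','block','sampler','hub_mouth','home_flag','home_fork','beaker','buffer_bottle','capped_tube']:
        for r in look_for(cam,l)[:4]: print(cam,l,round(r['p'],2),np.round(r['bbox'],1))
E
```

```text
top spindle 0.55 [351.7 223.1 361.5 229.3]
top spindle 0.44 [339.9 187.7 351.3 200.5]
top block 0.79 [341.6 211.6 377.9 233. ]
top sampler 0.72 [197.6 171.5 272.4 242.8]
top hub_mouth 0.94 [209.4 181.  256.5 236. ]
top home_flag 0.62 [210.2 181.8 258.2 231.6]
top beaker 0.78 [323.7 154.2 338.6 173.3]
top buffer_bottle 0.65 [350.9 132.8 368.8 154.1]
top capped_tube 0.58 [402.3 257.3 419.8 273.7]
side spindle 0.83 [349.  199.2 359.2 230.6]
side spindle 0.75 [339.3 219.9 354.7 241.8]
side spindle 0.54 [291.3 231.5 303.7 273.4]
side spindle 0.27 [323.4 229.7 378.5 274.6]
side block 0.72 [326.2 228.6 379.1 277.2]
side hub_mouth 0.94 [216.2 150.3 272.1 193.7]
side home_flag 0.88 [216.  148.9 271.5 191.6]
side home_fork 0.58 [191.7 149.7 294.4 220.3]
side beaker 0.56 [353.  177.4 376.5 210.6]
side buffer_bottle 0.82 [397.5 163.4 419.3 214.8]
side capped_tube 0.93 [364.  290.3 385.3 336.9]
```

View pics/c_top.png

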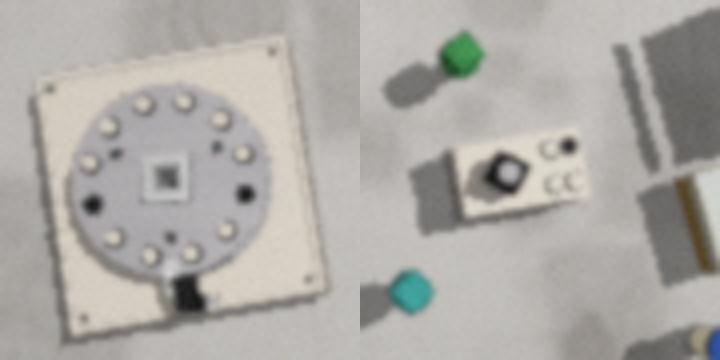

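View pics/c_side.png

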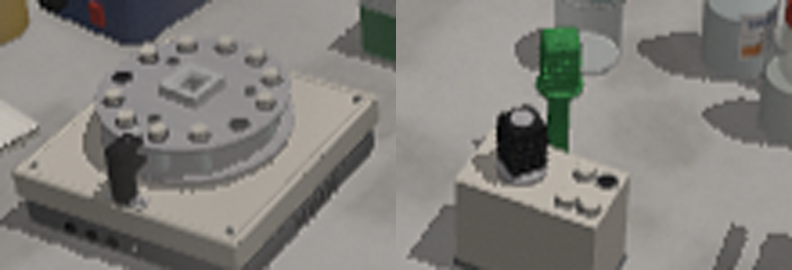

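```bash
python3 - <<'E'
from h import *
np.set_printoptions(precision=4,suppress=True)
p=camera_params('top');q=camera_params('side')
def T(x,y,z,side): 
    X=at_z(p,(190 if side=='L' else 320)+x/4,(160 if side=='L' else 180)+y/4,z,'top'); return X
hub=T(167,177,.106,'L')
print('hub',hub)
for n,c in dict(tl=(36,75),tr=(286,36),br=(328,292),bl=(70,338)).items(): print(n,T(*c,.056,'L'))
print('flag',T(170,268,.094,'L'),'fork',T(187,290,.105,'L'))
for c in [(146,156),(186,153),(187,198),(146,201)]: print('hubc',T(*c,.106,'L'))
x=T(0,0,.125,'R')
print('knobtop',T(508,172,.125,'R') if 0 else at_z(p,320+(508-360)/4,180+172/4,.125,'top'))
for c in [(503,150),(531,170),(511,196),(482,176)]: print('kc',at_z(p,320+(c[0]-360)/4,180+c[1]/4,.12,'top'))
for c in [(452,150),(577,128),(590,195),(467,218)]: print('blk',at_z(p,320+(c[0]-360)/4,180+c[1]/4,.08,'top'))
# side cam
print('side hub',at_z(q,190+192/3.6,140+83/3.6,.106,'side'))
print('side knobtop',at_z(q,310+(523-396)/3.6,190+117/3.6,.125,'side'))
print('side fork',at_z(q,190+125/3.6,140+142/3.6,.105,'side'))
for n,u,v in [('grn',345,192),('turq',333,253)]: print(n,at_z(p,u,v,.11,'top'))
for n,u,v,z in [('beaker',330,163,.07),('b1',358,139,.137),('b2',378,128,.16),('b3',381,154,.12),('tube',411,266,.115)]: print(n,at_z(p,u,v,z,'top'))
E
```

```text
hub [0.5399 0.1301 0.106 ]
tl [0.6285 0.2469 0.056 ]
tr [0.6584 0.0461 0.056 ]
br [0.4511 0.0121 0.056 ]
bl [0.4175 0.216  0.056 ]
flag [0.4704 0.1296 0.094 ] fork [0.453  0.1142 0.105 ]
hubc [0.5563 0.1464 0.106 ]
hubc [0.5583 0.1158 0.106 ]
hubc [0.5235 0.1147 0.106 ]
hubc [0.5215 0.146  0.106 ]
knobtop [ 0.4765 -0.2526  0.125 ]
kc [ 0.4935 -0.2497  0.12  ]
kc [ 0.478  -0.2707  0.12  ]
kc [ 0.4585 -0.255   0.12  ]
kc [ 0.4739 -0.2333  0.12  ]
blk [ 0.4964 -0.2137  0.08  ]
blk [ 0.5126 -0.313   0.08  ]
blk [ 0.4596 -0.3218  0.08  ]
blk [ 0.4429 -0.2245  0.08  ]
side hub [0.5334 0.1251 0.106 ]
side knobtop [ 0.4749 -0.2547  0.125 ]
side fork [0.4504 0.1143 0.105 ]
grn [ 0.5735 -0.2192  0.11  ]
turq [ 0.3869 -0.179   0.11  ]
beaker [ 0.6733 -0.1758  0.07  ]
b1 [ 0.7336 -0.2602  0.137 ]
b2 [ 0.761  -0.3188  0.16  ]
b3 [ 0.69   -0.3327  0.12  ]
tube [ 0.3447 -0.4147  0.115 ]
```

```bash
python3 -m jog '[[-4.74,-3.28,0,0,0],[-4.74,-3.28,0,0,0],[-4.74,-3.28,0,0,0],[-4.74,-3.28,0,0,0],[-4.74,-3.28,0,0,0],[-4.74,-3.28,0,0,0],[-4.74,-3.28,0,0,0],[-4.74,-3.28,0,0,0],[-4.74,-3.28,0,0,0],[0,0,0,0,0]]'
python3 - <<'E'
from h import *
im,p=snap('wrist','w1'); s=observe(); print(s['joint_pos'],s['position'],s['ee_rot'])
E
```

```text
time_s: 2.3
position: [0.5416, 0.1245, 0.2407]
ee_rot: [[-0.894, 0.449, 0.001], [0.449, 0.894, -0.003], [-0.002, -0.002, -1.0]]
force: [0.1, 0.1, -0.0]
opening: 0.0918
[ -4.49851361  17.80188524 -14.13974374 102.99696376   4.99122198
  59.80909075  43.07521234] [0.54013596 0.12813169 0.24061268] [[-8.95533277e-01  4.44994546e-01  5.20894774e-05]
 [ 4.44994460e-01  8.95533166e-01 -5.27434228e-04]
 [-2.81353209e-04 -4.49155374e-04 -9.99999860e-01]]
```

View pics/w1.png

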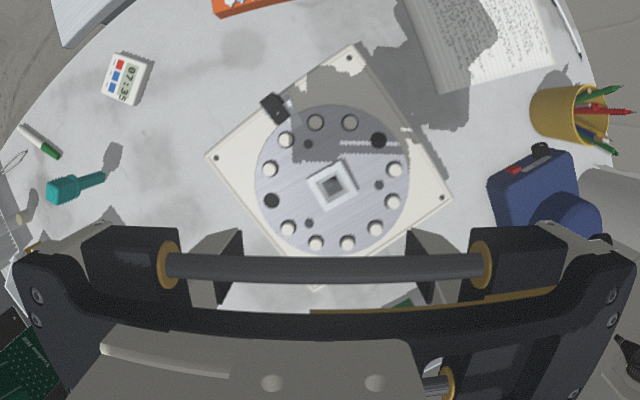

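```bash
python3 - <<'E'
from h import *
np.set_printoptions(precision=4,suppress=True)
a=cv2.imread('pics/w1.png'); 
cv2.imwrite('pics/c_w1.png',np.vstack([cv2.resize(a[60:210,240:440],None,fx=4,fy=4,interpolation=cv2.INTER_CUBIC)]))
E
```

```text
(no output)
```

View pics/c_w1.png

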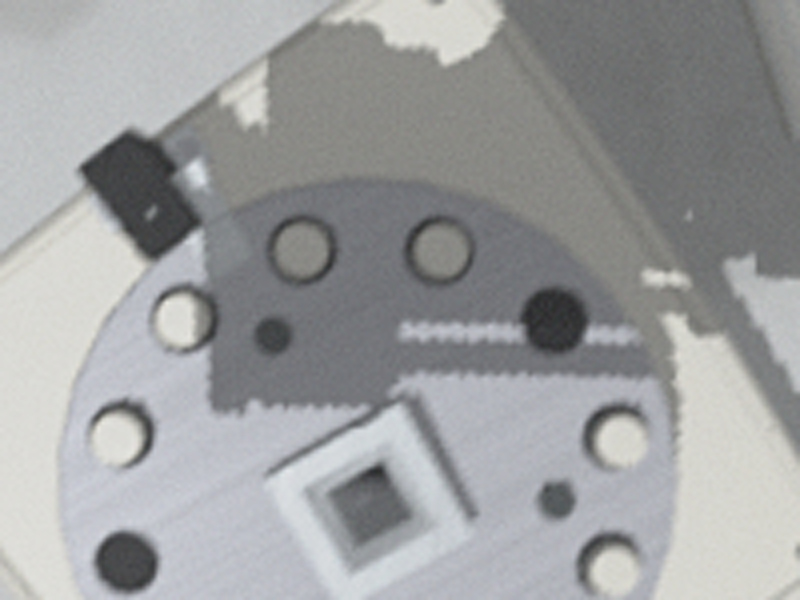

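```bash
python3 - <<'E'
from h import *
np.set_printoptions(precision=4,suppress=True)
p=camera_params('wrist')
P=lambda x,y,z: at_z(p,240+x/4-.375,60+y/4-.375,z,'wrist')
C=[(400,400),(477,518),(345,600),(268,475)]
H=[P(*c,.106) for c in C]; print(np.array(H),np.mean(H,0))
hub=np.mean(H,0)
for i in range(4):
    d=H[(i+1)%4]-H[i]; print('edge',np.degrees(np.arctan2(d[1],d[0]))%90)
H2=[P(*c,.106) for c in [(375,440),(438,505),(360,575),(302,495)]]
cen=P(370,497,.106);print('cen',cen)
for n,c,z in [('flag end',(180,138),.094),('flag mid',(212,190),.094),('flag in',(240,250),.094),('fork',(140,190),.105)]:
    X=P(*c,z); d=X-np.array([.5395,.130,0]); print(n,X,np.hypot(*d[:2]),np.degrees(np.arctan2(-d[1],-d[0])))
print(observe()['position'])
E
```

```text
[[0.5178 0.1548 0.106 ]
 [0.5505 0.1589 0.106 ]
 [0.5546 0.1226 0.106 ]
 [0.5199 0.1201 0.106 ]] [0.5357 0.1391 0.106 ]
edge 7.092050467863337
edge 6.469400283318066
edge 4.184546497609148
edge 3.4967606272815317
cen [0.535  0.1388 0.106 ]
flag end [0.4408 0.1364 0.094 ] 0.09893129128804846 -3.7130365603464073
flag mid [0.4553 0.1375 0.094 ] 0.08454756401463731 -5.086530403967306
flag in [0.4709 0.1369 0.094 ] 0.06892624922288501 -5.767115562904243
fork [0.4485 0.1239 0.105 ] 0.09117968438188352 3.863425318139449
[0.5401 0.1281 0.2406]
```

```bash
cat >> h.py <<'E'
def load(name):
    z=np.load(f'pics/{name}.npz'); return dict(view=z['view'],vfov=2*np.degrees(np.arctan(200/float(z['f']))),cx=z['c'][0],cy=z['c'][1])
E
python3 - <<'E'
from h import *
np.set_printoptions(precision=4,suppress=True)
p=load('w1')
P=lambda x,y,z: at_z(p,240+x/4-.375,60+y/4-.375,z,'wrist')
C=[(400,400),(477,518),(345,600),(268,475)]
H=[P(*c,.106) for c in C]; hub=np.mean(H,0); print(hub)
for i in range(4):
    d=H[(i+1)%4]-H[i]; print('edge',np.degrees(np.arctan2(d[1],d[0]))%90)
for n,c,z in [('flag end',(180,138),.094),('flag mid',(212,190),.094),('flag in',(240,250),.094),('fork',(140,190),.105)]:
    X=P(*c,z); d=X-hub; print(n,X,np.hypot(*d[:2]),np.degrees(np.arctan2(-d[1],-d[0])))
# housing corners visible
for u,v in [(360,43),(206,156),(450,199)]: print(at_z(p,u,v,.056,'wrist'))
snap('wrist','w2'); p=load('w2'); print(np.mean([at_z(p,240+x/4,60+y/4,.106,'wrist') for x,y in C],0))
E
```

```text
[0.5374 0.1352 0.106 ]
edge 6.849220997872545
edge 6.258959543509462
edge 3.935776323661514
edge 3.271790873840459
flag end [0.4424 0.1329 0.094 ] 0.09496027769296542 1.396955072937043
flag mid [0.4569 0.1339 0.094 ] 0.08043456046414314 0.9176325117827281
flag in [0.4726 0.1333 0.094 ] 0.06482297322083107 1.7017845578081632
fork [0.4501 0.1203 0.105 ] 0.08850944745886478 9.675240794274648
[0.423 0.226 0.056]
[0.454 0.02  0.056]
[0.6237 0.2467 0.056 ]
[0.5362 0.1393 0.106 ]
```

```bash
python3 - <<'E'
import cv2
a=cv2.imread('pics/w2.png'); 
cv2.imwrite('pics/c_w2.png',cv2.resize(a[60:210,240:440],None,fx=4,fy=4,interpolation=cv2.INTER_CUBIC))
E
```

```text
(no output)
```

View pics/c_w2.png

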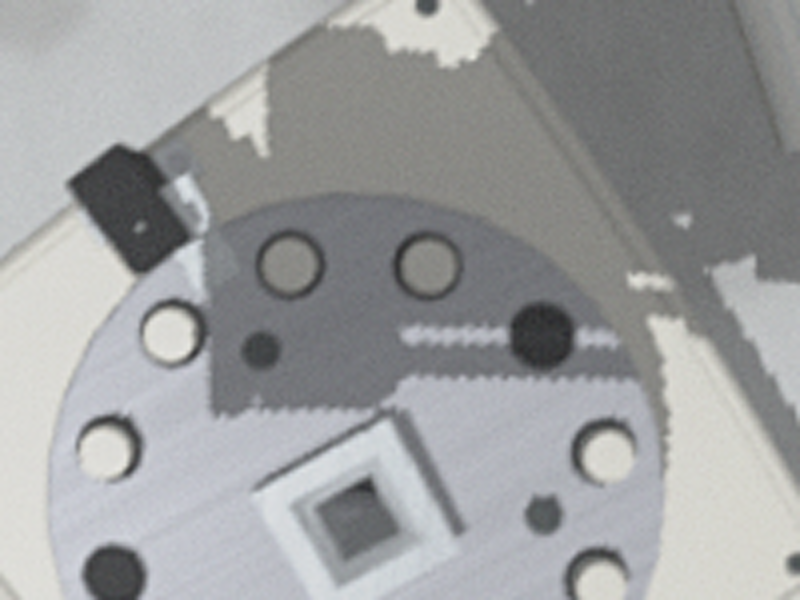

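```bash
python3 - <<'E'
from h import *
np.set_printoptions(precision=4,suppress=True)
p=load('w2')
P=lambda x,y,z: at_z(p,240+x/4-.375,60+y/4-.375,z,'wrist')
a=cv2.imread('pics/w2.png'); cv2.imwrite('pics/c_w2b.png',cv2.resize(a[155:225,290:370],None,fx=8,fy=8,interpolation=cv2.INTER_CUBIC))
for n,c,z in [('c1',(388,412),.106),('c2',(463,530),.106),('c3',(255,490),.106),('cen',(360,515),.106),('flag end',(180,150),.094),('flag in',(227,257),.094),('fork',(130,205),.105)]:
    X=P(*c,z); d=X-P(360,515,.106); print(n,X,np.hypot(*d[:2]),np.degrees(np.arctan2(-d[1],-d[0])))
q=load('side0');print(proj(q,[.54,.13,.106],'side'),proj(load('top0'),[.536,.1365,.106],'top'))
E
```

```text
c1 [0.5191 0.1512 0.106 ] 0.024828032078212322 -41.08486347490399
c2 [0.5517 0.1547 0.106 ] 0.02423698245176208 -124.84580518013502
c3 [0.5217 0.1158 0.106 ] 0.02490882557041348 49.80338726436561
cen [0.5378 0.1348 0.106 ] 0.0 -180.0
flag end [0.4433 0.1351 0.094 ] 0.09448018269050014 -0.17304941728747883
flag in [0.471  0.1335 0.094 ] 0.06681901552283057 1.1725193740931834
fork [0.4505 0.1203 0.105 ] 0.08851539859211348 9.466539786396849
(np.float64(243.67749768147047), np.float64(161.34640743545287)) (np.float64(229.65671513180308), np.float64(205.5200788970077))
```

View pics/c_w2b.png

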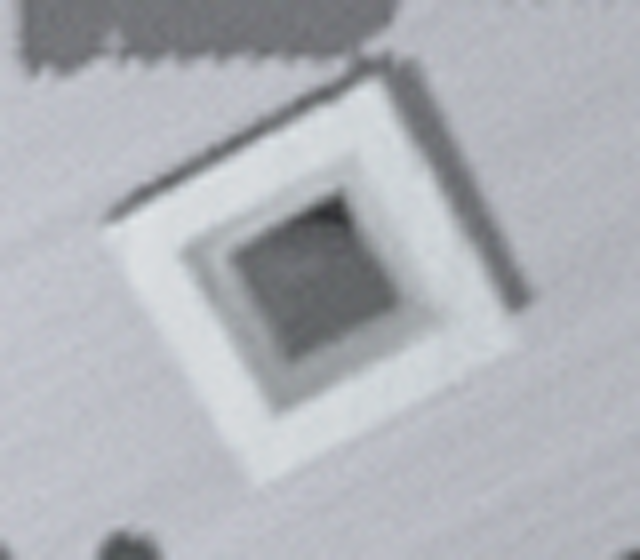

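```bash
python3 -m jog '[[-1.61,-5.29,0,0,0],[-1.61,-5.29,0,0,0],[-1.61,-5.29,0,0,0],[-1.61,-5.29,0,0,0],[-1.61,-5.29,0,0,0],[-1.61,-5.29,0,0,0],[-1.61,-5.29,0,0,0],[0,0,0,0.1,0],[0,0,0,0.1,0],[0,0,0,0,0]]'
python3 - <<'E'
from h import *
np.set_printoptions(precision=4,suppress=True)
p=load('w2')
K=[(378,78),(520,340),(262,485),(110,220)]
H=np.array([at_z(p,290+x/8-.44,155+y/8-.44,.106,'wrist') for x,y in K]);print(H.mean(0))
for i in range(4):
    d=H[(i+1)%4]-H[i]; print('edge',np.degrees(np.arctan2(d[1],d[0]))%90,np.linalg.norm(d))
im,p=snap('wrist','w3'); s=observe(); print(s['joint_pos'],s['position'],s['ee_rot'],s['joint_vel'])
E
```

```text
time_s: 3.65
position: [0.4782, -0.2492, 0.2407]
ee_rot: [[-0.795, 0.606, 0.0], [0.606, 0.795, 0.001], [0.0, 0.001, -1.0]]
force: [-0.5, 0.1, 0.0]
opening: 0.0916
[0.539  0.1339 0.106 ]
edge 2.310635950938998 0.03507590027569697
edge 3.9926271431166214 0.03494380241603282
edge 2.1933798782566214 0.03641913012705936
edge 1.7887535134556174 0.034855660406863026
[ 24.7912  15.5605  -0.0871 105.5522  -0.0139  58.8958  77.4332] [ 0.4781 -0.2494  0.2407] [[-0.7957  0.6057  0.0001]
 [ 0.6057  0.7957  0.0006]
 [ 0.0003  0.0006 -1.    ]] [ 0.3443 -0.0107  0.1055 -0.0962  0.1491 -0.054   0.5637]
```

View pics/w3.png

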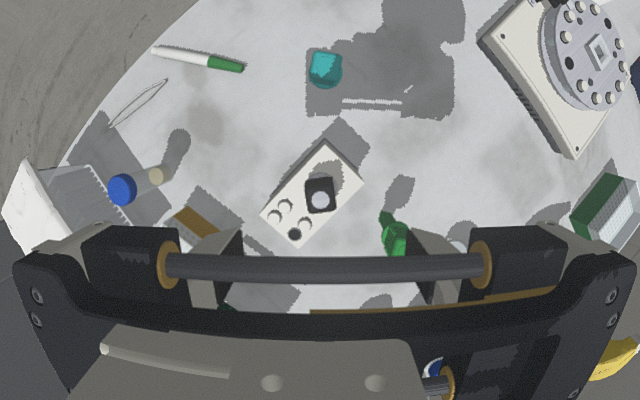

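```bash
python3 - <<'E'
import cv2
a=cv2.imread('pics/w3.png'); cv2.imwrite('pics/c_w3.png',cv2.resize(a[135:250,250:375],None,fx=5,fy=5,interpolation=cv2.INTER_CUBIC))
E
```

```text
(no output)
```

View pics/c_w3.png

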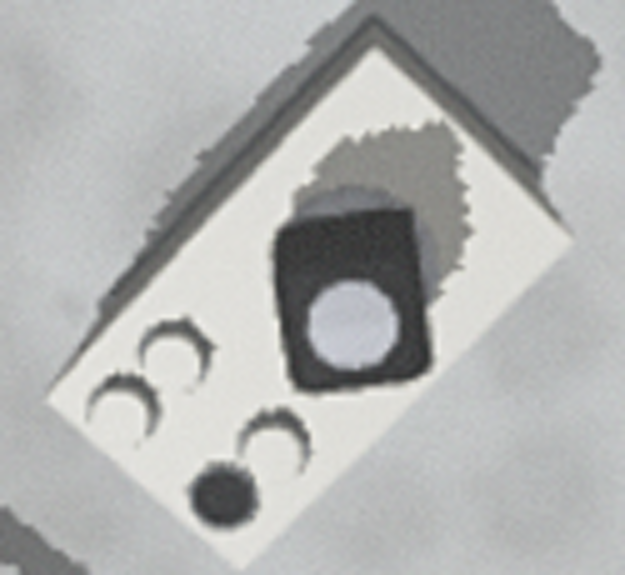

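```bash
python3 - <<'E'
from h import *
np.set_printoptions(precision=4,suppress=True)
p=load('w3')
P=lambda x,y,z: at_z(p,250+x/5-.4,135+y/5-.4,z,'wrist')
print('disc',P(352,325,.125))
b1,b2=P(297,390,.125),P(432,370,.125); d=b2-b1; print('bot',b1,b2,np.linalg.norm(d),np.degrees(np.arctan2(d[1],d[0]))%90)
m=(b1+b2)/2; n=np.array([-d[1],d[0],0])/np.linalg.norm(d)*.013; print('cand',m+n,m-n)
t1,t2=P(280,228,.085),P(412,210,.085); d=t2-t1; print('top at .085',np.linalg.norm(d),np.degrees(np.arctan2(d[1],d[0]))%90)
B=np.array([P(375,45,.08),P(572,238,.08),P(242,568,.08),P(50,398,.08)]);print(B,B.mean(0))
for i in range(4):
    d=B[(i+1)%4]-B[i]; print(np.degrees(np.arctan2(d[1],d[0]))%90,np.linalg.norm(d))
c=B.mean(0); e=(B[0]+B[1])/2-c; print('bore',c+e/np.linalg.norm(e)*.015)
print('TCP proj',[proj(p,[.4781,-.2494,z],'wrist') for z in (.125,.104)])
s=observe();print(s['position'])
E
```

```text
disc [ 0.4765 -0.2523  0.125 ]
bot [ 0.48   -0.2672  0.125 ] [ 0.4915 -0.2462  0.125 ] 0.02400613533340709 61.4221147379083
cand [ 0.4744 -0.2505  0.125 ] [ 0.4972 -0.2629  0.125 ]
top at .085 0.02632732269414522 60.485356070586775
[[ 0.4432 -0.2217  0.08  ]
 [ 0.4982 -0.2136  0.08  ]
 [ 0.5141 -0.3118  0.08  ]
 [ 0.4597 -0.32    0.08  ]] [ 0.4788 -0.2668  0.08  ]
8.436613786716213 0.05560618634957834
9.19368849837835 0.09949907458522386
8.599042034825231 0.055016637278272336
9.531526871120718 0.09966455305618384
bore [ 0.4764 -0.252   0.08  ]
TCP proj [(np.float64(323.7748012980229), np.float64(198.9995060040768)), (np.float64(323.7652719877709), np.float64(193.30148632904294))]
[ 0.4781 -0.2494  0.2407]
```

```bash
python3 -m jog '[[0,0,0,-0.145,0],[0,-0.33,3,0,0],[0,0,4,0,0],[0,0,3.5,0,0],[0,0,2,0,0],[0,0,1.05,0,0],[0,0,0,0,0],[0,0,0,0,0]]'
python3 - <<'E'
from h import *
np.set_printoptions(precision=4,suppress=True)
im,p=snap('wrist','w4'); s=observe(); print(s['joint_pos'],s['position'],s['ee_rot'][:,1],s['force'])
E
```

```text
time_s: 4.7
position: [0.4767, -0.2543, 0.1062]
ee_rot: [[-0.873, 0.488, 0.002], [0.488, 0.873, -0.001], [-0.002, 0.0, -1.0]]
force: [-0.2, -0.1, 0.1]
opening: 0.0918
[ 26.1806  25.771   -1.1515 111.5149   0.737   42.6097  85.366 ] [ 0.4766 -0.2544  0.1063] [0.4884 0.8726 0.0002] [-0.2905  0.0256  0.8343]
```

View pics/w4.png

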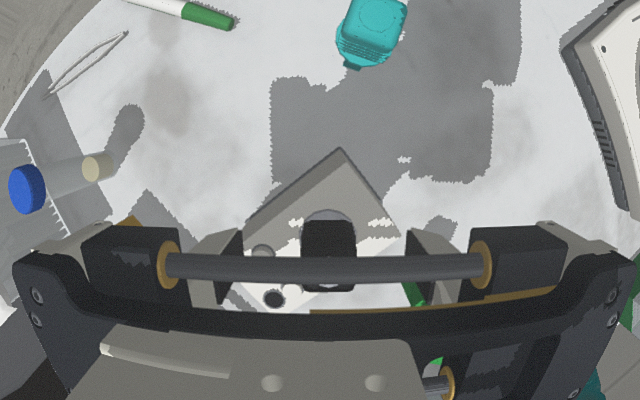

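```bash
python3 -m jog '[[0.1,0.17,0.1,0,0],[0,0,0,0,0],[0,0,0,0,1],[0,0,0,0,1],[0,0,0,0,1],[0,0,0,0,1],[0,0,0,0,1],[0,0,0,0,1]]'
```

```text
time_s: 5.75
position: [0.4758, -0.2522, 0.1042]
ee_rot: [[-0.872, 0.489, -0.0], [0.489, 0.872, 0.0], [0.0, 0.0, -1.0]]
force: [-0.5, -1.4, -0.8]
opening: 0.0364
```

```bash
python3 -m jog '[[0,0,0,0,1],[0,0,0,0,1],[0,0,0,0,1],[0,0,0,0,1]]'
python3 - <<'E'
from h import *
im,p=snap('wrist','w5')
E
```

```text
time_s: 6.25
position: [0.4758, -0.2521, 0.1042]
ee_rot: [[-0.872, 0.489, 0.0], [0.489, 0.872, 0.0], [-0.0, 0.0, -1.0]]
force: [0.6, 0.5, -1.1]
opening: 0.0258
```

View pics/w5.png

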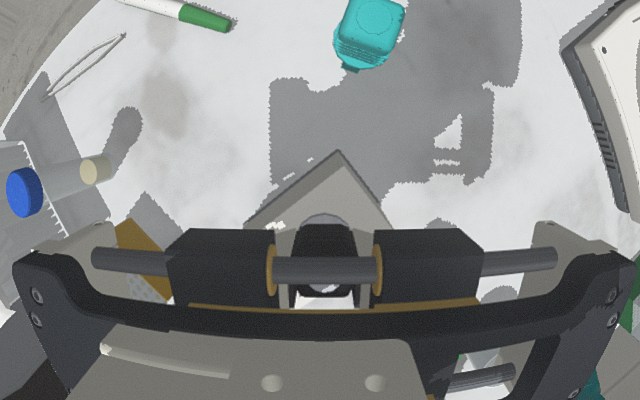

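```bash
python3 -m jog '[[0,0,-0.6,0,1],[0,0,-2,0,1],[0,0,-3.5,0.16,1],[0,0,-3.5,0.17,1],[0,0,-3,0.17,1],[0,0,-3,0.17,1],[0,0,0,0.17,1],[0,0,0,0.17,1],[0,0,0,0,1]]'
python3 - <<'E'
from h import *
np.set_printoptions(precision=4,suppress=True)
s=observe(); R=s['ee_rot'];print(s['joint_pos'],s['position'],R[:,1],s['force'])
d=np.array([.539,.132,s['position'][2]])-s['position']; print(R.T@d*100)
E
```

```text
time_s: 7.42
position: [0.4754, -0.252, 0.2603]
ee_rot: [[-0.052, 0.999, -0.0], [0.999, 0.052, 0.0], [0.0, -0.0, -1.0]]
force: [0.3, -0.4, -3.4]
opening: 0.0256
[ 17.2885  14.3041   9.181  104.7224  -2.5714  61.1968  30.3901] [ 0.4754 -0.252   0.2603] [ 0.9987  0.0516 -0.0004] [ 0.3344 -0.3543 -3.4195]
[38.0232  8.3305  0.0005]
```

```bash
python3 -m jog '[[5.43,1.19,0,0,1],[5.43,1.19,0,0,1],[5.43,1.19,0,0,1],[5.43,1.19,0,0,1],[5.43,1.19,0,0,1],[5.43,1.19,0,0,1],[5.43,1.19,0,0,1],[0,0,0,0,1],[0,0,0,0,1],[0,0,0,0,1]]'
python3 - <<'E'
from h import *
np.set_printoptions(precision=4,suppress=True)
snap('wrist','w6');snap('side','s6');snap('top','t6')
s=observe(); R=s['ee_rot'];print(s['joint_pos'],s['position'],R[:,1],s['joint_vel'])
q=load('side0')
b=cv2.imread('pics/s6.png');u,v=proj(q,[.54,.13,.13],'side');u,v=int(u),int(v)
cv2.imwrite('pics/c_s6.png',cv2.resize(b[v-75:v+75,u-100:u+100],None,fx=4,fy=4,interpolation=cv2.INTER_CUBIC));print(u,v)
b=cv2.imread('pics/w6.png')
cv2.imwrite('pics/c_w6.png',cv2.resize(b[60:260,200:450],None,fx=3,fy=3,interpolation=cv2.INTER_CUBIC))
E
```

```text
time_s: 8.68
position: [0.5399, 0.1297, 0.2601]
ee_rot: [[-0.049, 0.999, -0.0], [0.999, 0.049, -0.001], [-0.001, -0.0, -1.0]]
force: [0.1, -0.8, -2.7]
opening: 0.026
[-12.4577  16.1918  -4.6815 101.9859   1.4967  61.8836 -14.8868] [0.54   0.1302 0.2603] [0.9988 0.0484 0.    ] [-0.2458  0.1086 -0.2477 -0.1474 -0.1098 -0.1016 -0.2252]
242 154
```

View pics/c_s6.png

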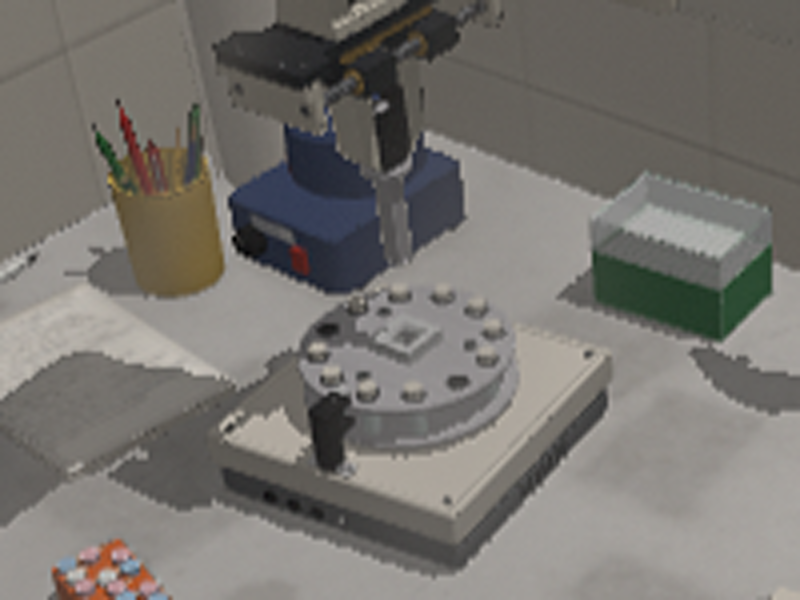

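View pics/c_w6.png

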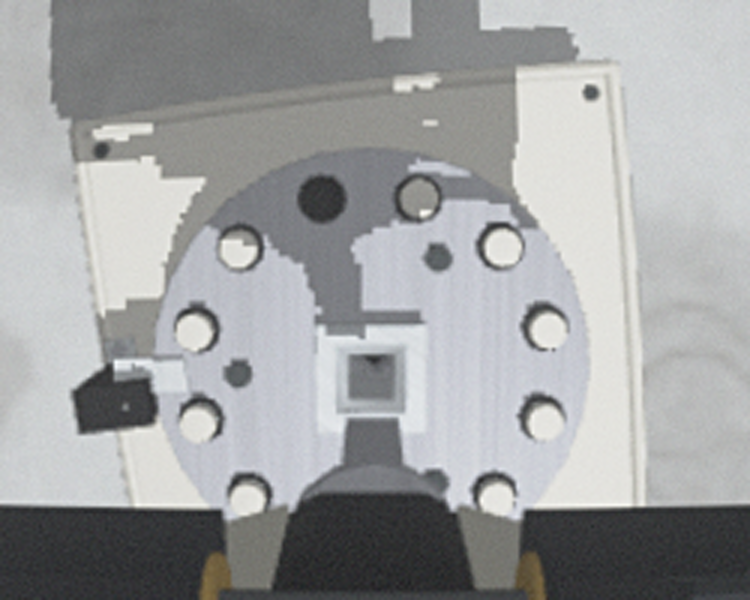

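```bash
python3 - <<'E'
from h import *
from scipy.optimize import least_squares
np.set_printoptions(precision=4,suppress=True)
p=load('w6')
P=lambda x,y,z: at_z(p,200+x/3-.33,60+y/3-.33,z,'wrist')
caps=np.array([P(*c,.104)[:2] for c in [(418,197),(501,245),(547,327),(544,417),(495,492),(249,492),(200,419),(195,329),(240,244)]])
f=least_squares(lambda q:np.hypot(*(caps-q[:2]).T)-q[2],[.54,.13,.061]);print('caps circ',f.x,np.round(f.fun,4))
for r in [1]:
    a=np.degrees(np.arctan2(*(caps-f.x[:2]).T[::-1]));print('ang mod 30',a%30)
print('hole c',P(371,382,.106), 'hub c',P(372,379,.106))
d=P(427,325,.106)-P(320,335,.106);print(np.degrees(np.arctan2(d[1],d[0])))
for n,c,z in [('flag end',(115,365),.094),('flag in',(185,375),.094),('fork',(115,400),.105)]:
    X=P(*c,z);d=X[:2]-f.x[:2];print(n,X,np.hypot(*d),np.degrees(np.arctan2(-d[1],-d[0])))
print('foot',P(372,418,.166),'TCP foot proj',[(np.array(proj(p,[.54,.1302,z],'wrist'))-[200,60]+.33)*3 for z in (.166,.106)])
E
```

```text
caps circ [0.5394 0.1345 0.06  ] [-0.0004 -0.0003  0.0002  0.0004 -0.0001 -0.0005  0.0001  0.0002  0.0003]
ang mod 30 [18.1475 17.9265 17.6466 18.0636 18.1568 17.6996 18.2077 18.5169 17.6575]
hole c [0.5394 0.1316 0.106 ] hub c [0.5397 0.1326 0.106 ]
8.178745637008833
flag end [0.4498 0.1311 0.094 ] 0.08963604530346857 2.1955753409672005
flag in [0.4751 0.1285 0.094 ] 0.06458049187947483 5.329842828396639
fork [0.4527 0.1213 0.105 ] 0.08770783735335594 8.685834604332642
foot [0.5396 0.1352 0.166 ] TCP foot proj [array([372.5638, 436.0527]), array([372.5357, 386.2862])]
```

```bash
python3 - <<'E'
import cv2
b=cv2.imread('pics/w6.png')
cv2.imwrite('pics/c_w6b.png',cv2.resize(b[150:230,215:375],None,fx=5,fy=5,interpolation=cv2.INTER_CUBIC))
E
```

```text
(no output)
```

View pics/c_w6b.png

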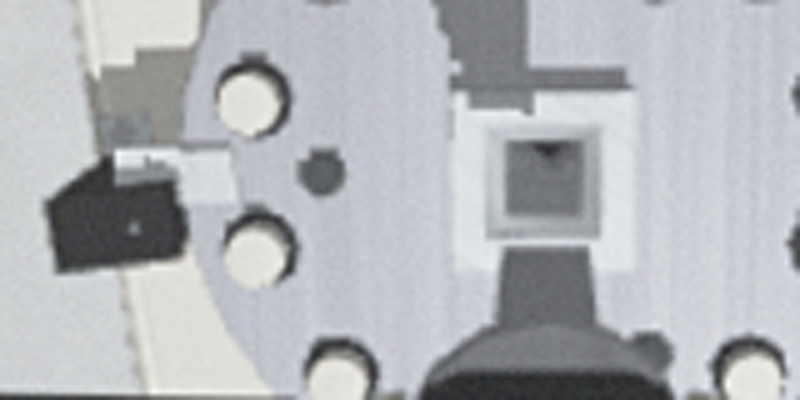

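```bash
python3 -m jog '[[0.33,0,2.5,0,1],[0,0,2,0,1],[0,0,0.4,0,1],[0,0,0,0,1],[0,0,0,0,1]]'
python3 - <<'E'
from h import *
np.set_printoptions(precision=4,suppress=True)
snap('wrist','w7');snap('side','s7')
s=observe(); R=s['ee_rot'];print(s['joint_pos'],s['position'],R[:,1],s['force'],s['torque'])
b=cv2.imread('pics/w7.png')
A=cv2.resize(b[150:230,245:405],None,fx=5,fy=5,interpolation=cv2.INTER_CUBIC)
b=cv2.imread('pics/s7.png')
B=cv2.resize(b[125:185,202:282],None,fx=5,fy=5,interpolation=cv2.INTER_CUBIC)
cv2.imwrite('pics/c_w7.png',A);cv2.imwrite('pics/c_s7.png',B)
E
```

```text
time_s: 9.45
position: [0.5405, 0.1349, 0.2123]
ee_rot: [[-0.05, 0.999, 0.002], [0.999, 0.05, 0.0], [0.0, 0.002, -1.0]]
force: [0.6, 0.6, -1.5]
opening: 0.0257
[-12.8744  19.1757  -4.7833 104.7144   1.8946  56.0929 -15.5871] [0.5404 0.135  0.2121] [0.9988 0.0499 0.0016] [-0.3151  0.2123 -2.2623] [-0.1     0.0554  0.003 ]
```

View pics/c_w7.png

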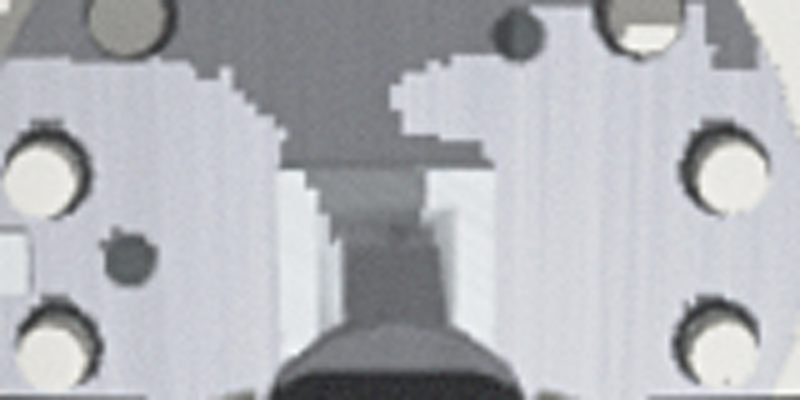

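View pics/c_s7.png

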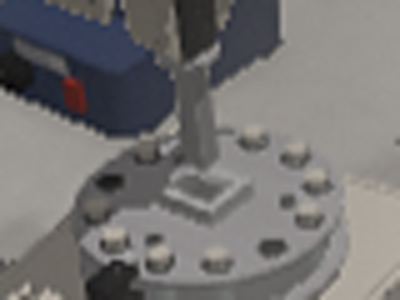

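```bash
python3 - <<'E'
from h import *
np.set_printoptions(precision=4,suppress=True)
p=load('w7');s=observe();R=s['ee_rot'];t=s['position']
P=lambda x,y,z: R.T@(at_z(p,245+x/5-.4,150+y/5-.4,z,'wrist')-t)*1000
print('hub corners tool mm',P(278,168,.106),P(495,168,.106))
zf=t[2]-.0942;print('foot z',zf)
print('foot edge L/R/top',P(345,250,zf),P(440,250,zf),P(392,238,zf),P(392,238,zf+.002))
a=cv2.imread('pics/w7.png');cv2.imwrite('pics/c_w7b.png',cv2.resize(a[180:225,290:355],None,fx=10,fy=10,interpolation=cv2.INTER_CUBIC))
E
```

```text
hub corners tool mm [ 15.8886 -19.2817 106.1157] [ 15.8357  16.6626 106.1728]
foot z 0.1179404721119886
foot edge L/R/top [ 4.9781 -7.8888 94.1894] [ 4.9572  7.2736 94.2135] [ 6.9439 -0.3845 94.202 ] [ 7.4557 -0.3799 92.2022]
```

View pics/c_w7b.png

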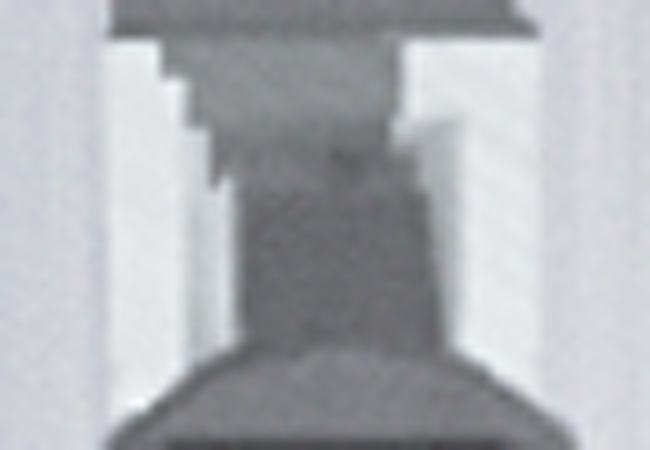

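```bash
python3 -m jog '[[-0.15,-0.09,0,0,1],[0,0,0,0,1],[0,0,0,0,1],[0,0,0,0,1]]'; python3 - <<'E'
from h import *
np.set_printoptions(precision=4,suppress=True)
for i in range(3):
    snap('wrist',f'w8{i}'); s=observe(); print(s['position'],s['force'])
p=load('w82');R=s['ee_rot'];t=s['position'];print(R)
a=cv2.imread('pics/w82.png');cv2.imwrite('pics/c_w8b.png',cv2.resize(a[180:225,290:355],None,fx=10,fy=10,interpolation=cv2.INTER_CUBIC))
E
```

```text
time_s: 10.05
position: [0.539, 0.1334, 0.2112]
ee_rot: [[-0.05, 0.999, -0.0], [0.999, 0.05, 0.0], [0.0, -0.0, -1.0]]
force: [-0.3, 0.0, -2.2]
opening: 0.0256
[0.539  0.1334 0.2112] [-0.2054  0.1322 -1.7249]
[0.5389 0.1334 0.2112] [-0.491  -0.0224 -1.534 ]
[0.539  0.1334 0.2112] [-0.9802  0.2577 -2.0164]
[[-0.0501  0.9987 -0.0001]
 [ 0.9987  0.0501  0.    ]
 [ 0.     -0.0001 -1.    ]]
```

View pics/c_w8b.png

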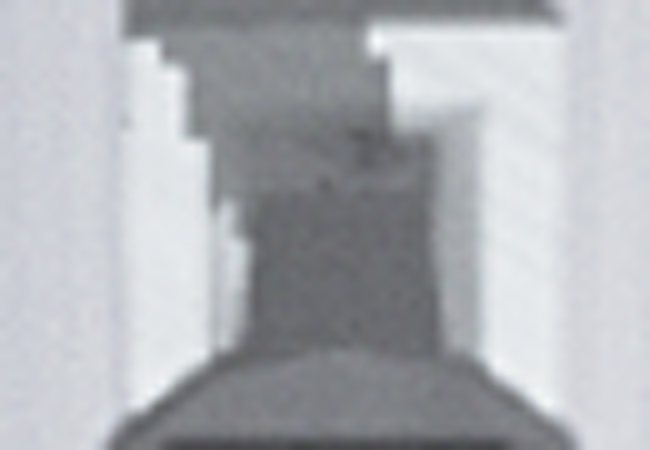

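```bash
python3 - <<'E'
from h import *
np.set_printoptions(precision=4,suppress=True)
p=load('w82');s=observe();R=s['ee_rot'];t=s['position']
P=lambda x,y,z: R.T@(at_z(p,290+x/10-.45,180+y/10-.45,z,'wrist')-t)*1000
print('hub corners tool mm',P(126,28,.106),P(561,24,.106))
zf=t[2]-.0942
print('foot edge L/R/top',P(248,230,zf),P(437,230,zf),P(343,190,zf),P(343,190,zf+.002))
# flag
a=cv2.imread('pics/w82.png');cv2.imwrite('pics/c_w8.png',cv2.resize(a[120:240,180:340],None,fx=5,fy=5,interpolation=cv2.INTER_CUBIC))
E
```

```text
hub corners tool mm [ 16.8955 -17.7356 105.1819] [ 17.2064  18.1097 105.18  ]
foot edge L/R/top [ 2.6451 -7.4645 94.2004] [ 2.6335  7.6496 94.1996] [ 5.9445  0.1345 94.2   ] [ 6.4656  0.1337 92.2   ]
```

View pics/c_w8.png

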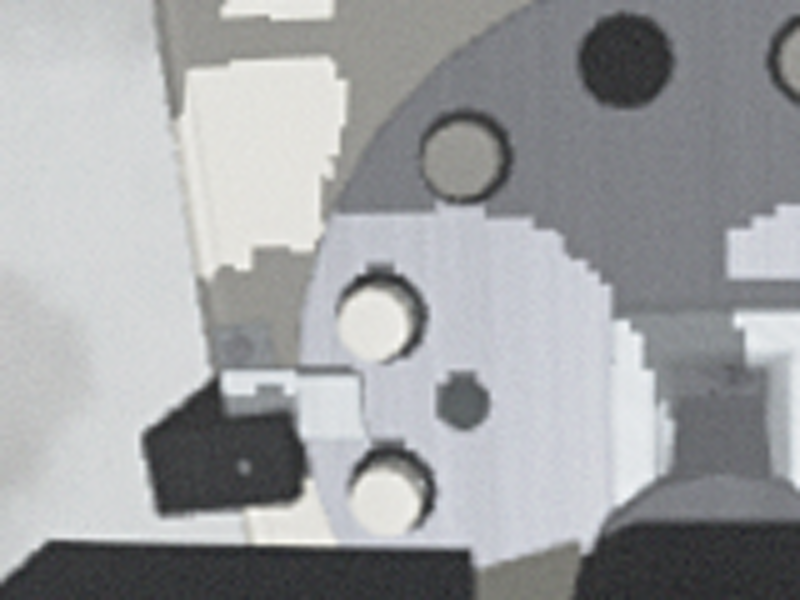

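```bash
python3 -m jog '[[-0.08,0,0.5,0,1],[0,0,0.5,0,1],[0,0,0.4,0,1],[0,0,0.3,0,1],[0,0,0,0,1]]'; python3 - <<'E'
from h import *
np.set_printoptions(precision=4,suppress=True)
s=observe(); print(s['position'],s['force'],s['torque'])
E
```

```text
time_s: 10.82
position: [0.5388, 0.1325, 0.1939]
ee_rot: [[-0.05, 0.999, -0.001], [0.999, 0.05, -0.0], [-0.0, -0.001, -1.0]]
force: [0.2, 0.1, -1.8]
opening: 0.026
[0.5388 0.1325 0.1939] [ 0.2392  0.1305 -1.7594] [-0.0227  0.072  -0.0658]
```

```bash
python3 -m jog '[[0,0,0.4,0,1],[0,0,0.4,0,1],[0,0,0.4,0,1],[0,0,0,0,1]]'; python3 - <<'E'
from h import *
np.set_printoptions(precision=4,suppress=True)
s=observe(); print(s['position'],s['force'],s['torque'])
E
```

```text
time_s: 11.32
position: [0.5387, 0.1325, 0.1817]
ee_rot: [[-0.05, 0.999, -0.001], [0.999, 0.05, -0.0], [-0.0, -0.001, -1.0]]
force: [-0.9, -0.4, -2.0]
opening: 0.0266
[0.5387 0.1325 0.1817] [-0.8945 -0.42   -2.0306] [-0.0926  0.093  -0.0247]
```

```bash
python3 -m jog '[[0,0,0.6,0,1],[0,0,0.6,0,1],[0,0,0.6,0,1],[0,0,0.6,0,1],[0,0,0.6,0,1],[0,0,0.3,0,1],[0,0,0,0,1]]'; python3 - <<'E'
from h import *
np.set_printoptions(precision=4,suppress=True)
s=observe(); print(s['position'],s['force'],s['torque'],s['joint_pos'])
E
```

```text
time_s: 12.2
position: [0.5388, 0.1325, 0.1489]
ee_rot: [[-0.05, 0.999, -0.0], [0.999, 0.05, -0.0], [-0.0, -0.001, -1.0]]
force: [0.2, 0.3, -1.9]
opening: 0.0257
[0.5388 0.1325 0.1489] [ 0.1535  0.2979 -1.91  ] [-0.0505  0.073  -0.0065] [-12.8908  23.602   -4.5805 107.8228   2.4359  48.697  -15.8276]
```

```bash
python3 -m jog '[[0,0,0.3,0,1],[0,0,0.2,0,1],[0,0,0.1,0,1],[0,0,0.1,0,1],[0,0,0,0,1],[0,0,0,0,1]]'; python3 - <<'E'
from h import *
np.set_printoptions(precision=4,suppress=True)
s=observe(); print(s['position'],s['force'],s['torque'])
E
```

```text
time_s: 12.95
position: [0.5392, 0.1326, 0.1424]
ee_rot: [[-0.05, 0.999, 0.0], [0.999, 0.05, 0.0], [0.0, 0.0, -1.0]]
force: [-1.0, 0.0, 0.4]
opening: 0.0258
[0.5392 0.1326 0.1424] [-1.0253  0.0063  0.3882] [-0.0767  0.2412 -0.0511]
```

```bash
python3 -m jog '[[0,0,0.1,-0.04,1],[0,0,0,-0.05,1],[0,0,0,-0.05,1],[0,0,0,-0.05,1],[0,0,0,-0.05,1],[0,0,0,0,1]]'; python3 - <<'E'
from h import *
np.set_printoptions(precision=4,suppress=True)
s=observe(); print(s['position'],s['force'],s['torque'],s['joint_pos'][6])
E
```

```text
time_s: 13.7
position: [0.5392, 0.133, 0.1414]
ee_rot: [[-0.287, 0.958, 0.0], [0.958, 0.287, 0.001], [0.001, 0.001, -1.0]]
force: [-1.0, 0.4, 1.7]
opening: 0.0258
[0.5392 0.133  0.1414] [-0.9973  0.3526  1.6763] [ 0.2705  0.237  -0.0241] -3.5446738749452216
```

```bash
python3 -m jog '[[0,0,0,-0.05,1],[0,0,0,-0.05,1],[0,0,0,-0.05,1],[0,0,0,-0.05,1]]';python3 -m jog '[[0,0,0,-0.05,1],[0,0,0,-0.05,1],[0,0,0,-0.05,1],[0,0,0,-0.05,1]]'
```

```text
time_s: 14.2
position: [0.5391, 0.1331, 0.1413]
ee_rot: [[-0.472, 0.882, 0.0], [0.882, 0.472, 0.001], [0.0, 0.001, -1.0]]
force: [-0.4, 1.5, 1.3]
opening: 0.0258
time_s: 14.7
position: [0.5391, 0.1331, 0.1414]
ee_rot: [[-0.638, 0.77, 0.0], [0.77, 0.638, 0.001], [0.0, 0.001, -1.0]]
force: [-0.7, 0.7, 1.1]
opening: 0.0257
```

```bash
python3 -m jog '[[0,0,0,-0.05,1],[0,0,0,-0.05,1],[0,0,0,-0.05,1],[0,0,0,-0.05,1]]'
```

```text
time_s: 15.2
position: [0.5391, 0.1331, 0.1412]
ee_rot: [[-0.778, 0.628, 0.0], [0.628, 0.778, 0.001], [0.0, 0.001, -1.0]]
force: [0.3, 1.4, 1.3]
opening: 0.0259
```

```bash
python3 -m jog '[[0,0,0,-0.05,1],[0,0,0,-0.05,1],[0,0,0,-0.05,1],[0,0,0,-0.05,1]]'
```

```text
time_s: 15.7
position: [0.5391, 0.1331, 0.1412]
ee_rot: [[-0.887, 0.461, 0.0], [0.461, 0.887, 0.001], [0.0, 0.001, -1.0]]
force: [0.3, 1.8, -0.8]
opening: 0.0259
```

```bash
python3 -m jog '[[0,0,0,-0.05,1],[0,0,0,-0.05,1],[0,0,0,-0.05,1],[0,0,0,-0.05,1]]'
```

```text
time_s: 16.2
position: [0.5391, 0.1331, 0.1412]
ee_rot: [[-0.961, 0.276, 0.0], [0.276, 0.961, 0.001], [-0.0, 0.001, -1.0]]
force: [-0.4, 1.9, 0.6]
opening: 0.0263
```

```bash
python3 -m jog '[[0,0,0.1,0,1],[0,0,0.1,0,1],[0,0,0,0,1]]';python3 -m jog '[[0,0,0,0,1],[0,0,0,0,1]]'
```

```text
time_s: 16.58
position: [0.5391, 0.1329, 0.1392]
ee_rot: [[-0.961, 0.278, 0.0], [0.278, 0.961, 0.0], [-0.0, 0.001, -1.0]]
force: [-0.7, 1.9, -0.4]
opening: 0.0258
time_s: 16.82
position: [0.5391, 0.1329, 0.1393]
ee_rot: [[-0.961, 0.277, 0.0], [0.277, 0.961, 0.0], [-0.0, 0.001, -1.0]]
force: [-0.1, 3.3, 0.6]
opening: 0.0256
```

```bash
python3 -m jog '[[0,0,0.08,0,1],[0,0,0,0,1]]'
```

```text
time_s: 17.08
position: [0.5391, 0.1329, 0.1386]
ee_rot: [[-0.961, 0.277, 0.0], [0.277, 0.961, 0.0], [-0.0, 0.001, -1.0]]
force: [-0.3, 3.0, 2.5]
opening: 0.0257
```

```bash
python3 -m jog '[[0,0,0,-0.04,1],[0,0,0,-0.04,1],[0,0,0,0,1]]';python3 -m jog '[[0,0,0,-0.04,1],[0,0,0,-0.04,1],[0,0,0,0,1]]';python3 -m jog '[[0,0,0,-0.04,1],[0,0,0,-0.04,1],[0,0,0,0,1]]'
```

```text
time_s: 17.45
position: [0.5392, 0.1328, 0.1386]
ee_rot: [[-0.98, 0.199, 0.0], [0.199, 0.98, 0.0], [-0.0, 0.001, -1.0]]
force: [-0.6, 3.3, 4.1]
opening: 0.0259
time_s: 17.82
position: [0.5391, 0.1327, 0.1385]
ee_rot: [[-0.993, 0.12, 0.0], [0.12, 0.993, 0.0], [-0.0, 0.0, -1.0]]
force: [1.1, 4.5, 3.6]
opening: 0.0259
time_s: 18.2
position: [0.5391, 0.1327, 0.1385]
ee_rot: [[-0.999, 0.04, 0.0], [0.04, 0.999, 0.0], [-0.0, 0.0, -1.0]]
force: [0.9, 5.1, 2.4]
opening: 0.0257
```

```bash
python3 - <<'E'
from h import *
np.set_printoptions(precision=4,suppress=True)
snap('wrist','w9');snap('side','s9')
s=observe(); print(s['position'],s['force'],s['torque'],s['joint_pos'][6])
b=cv2.imread('pics/s9.png')
cv2.imwrite('pics/c_s9.png',cv2.resize(b[105:205,182:302],None,fx=6,fy=6,interpolation=cv2.INTER_CUBIC))
E
```

```text
[0.5391 0.1327 0.1384] [1.291  4.6513 2.7569] [ 1.4891 -0.0477 -0.0163] 59.72434814790015
```

View pics/w9.png

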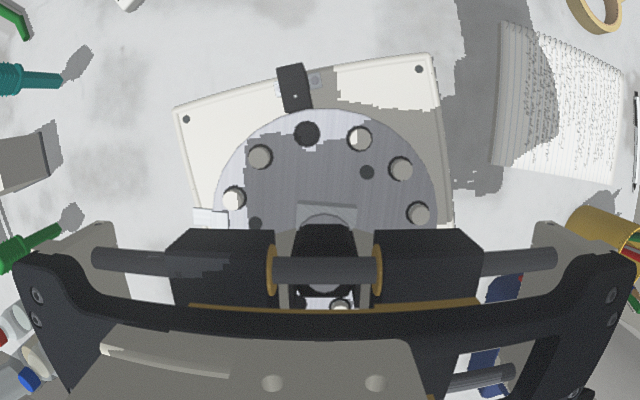

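View pics/c_s9.png

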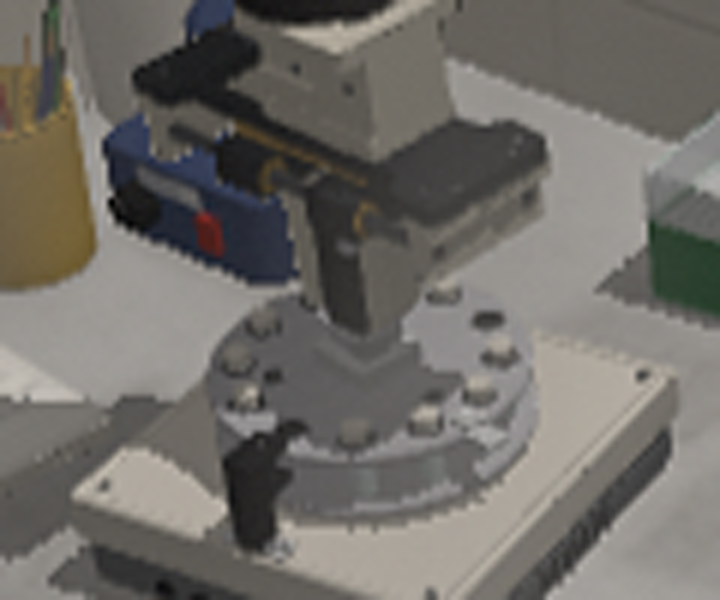

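```bash
python3 -m jog '[[0,0.06,0,0,1],[0,0,0,0,1],[0,0,0,0,1]]';python3 -m jog '[[0,0.04,0,0,1],[0,0,0,0,1]]'; python3 - <<'E'
from h import *
np.set_printoptions(precision=4,suppress=True)
s=observe(); print(s['position'],s['force'],s['torque'],s['joint_pos'][6])
E
```

```text
time_s: 18.68
position: [0.539, 0.1328, 0.1384]
ee_rot: [[-0.999, 0.041, -0.0], [0.041, 0.999, -0.0], [0.0, -0.0, -1.0]]
force: [0.1, 4.1, 3.6]
opening: 0.0258
time_s: 18.92
position: [0.539, 0.1329, 0.1383]
ee_rot: [[-0.999, 0.041, -0.0], [0.041, 0.999, -0.001], [0.0, -0.001, -1.0]]
force: [0.5, 2.0, 2.1]
opening: 0.0257
[0.539  0.1329 0.1383] [0.4993 2.0211 2.1441] [ 0.6488 -0.132  -0.038 ] 59.62264536614862
```

```bash
python3 -m jog '[[0,0.03,0.1,0,1],[0,0,0.1,0,1],[0,0,0,0,1],[0,0,0,0,1]]'; python3 - <<'E'
from h import *
np.set_printoptions(precision=4,suppress=True)
s=observe(); print(s['position'],s['force'],s['torque'],s['joint_pos'][6])
E
```

```text
time_s: 19.42
position: [0.539, 0.1332, 0.1364]
ee_rot: [[-0.999, 0.041, -0.0], [0.041, 0.999, -0.001], [0.0, -0.001, -1.0]]
force: [1.1, 0.2, 4.2]
opening: 0.0257
[0.539  0.1332 0.1364] [1.1182 0.2291 4.2492] [-0.0675 -0.0269 -0.0913] 59.519774645431625
```

```bash
python3 -m jog '[[0,0,-0.15,0,1],[0,0,0,0,1],[0,0,0,0,1]]';python3 -m jog '[[0,0,-0.15,0,1],[0,0,0,0,1],[0,0,0,0,1]]';python3 -m jog '[[0,0,-0.2,0,1],[0,0,0,0,1],[0,0,0,0,1]]'; python3 - <<'E'
from h import *
np.set_printoptions(precision=4,suppress=True)
snap('wrist','w10')
s=observe(); print(s['position'],s['force'],s['torque'],s['joint_pos'][6])
b=cv2.imread('pics/w10.png')
cv2.imwrite('pics/c_w10.png',cv2.resize(b[150:310,220:420],None,fx=4,fy=4,interpolation=cv2.INTER_CUBIC))
b=cv2.imread('pics/w5.png')
cv2.imwrite('pics/c_w5.png',cv2.resize(b[150:310,220:420],None,fx=4,fy=4,interpolation=cv2.INTER_CUBIC))
E
```

```text
time_s: 19.8
position: [0.539, 0.1333, 0.1378]
ee_rot: [[-0.999, 0.041, -0.0], [0.041, 0.999, -0.001], [0.0, -0.001, -1.0]]
force: [1.1, -1.5, 2.6]
opening: 0.0257
time_s: 20.18
position: [0.539, 0.1334, 0.1393]
ee_rot: [[-0.999, 0.041, -0.0], [0.041, 0.999, -0.001], [0.0, -0.001, -1.0]]
force: [0.7, -2.0, 1.0]
opening: 0.0256
time_s: 20.55
position: [0.5388, 0.1335, 0.141]
ee_rot: [[-0.999, 0.041, -0.001], [0.041, 0.999, -0.0], [0.001, -0.0, -1.0]]
force: [1.4, -3.2, -3.7]
opening: 0.0258
[0.5388 0.1335 0.1411] [ 1.7522 -2.764  -4.1341] [-0.8546 -0.5471 -0.0759] 59.70712657408262
```

View pics/c_w10.png

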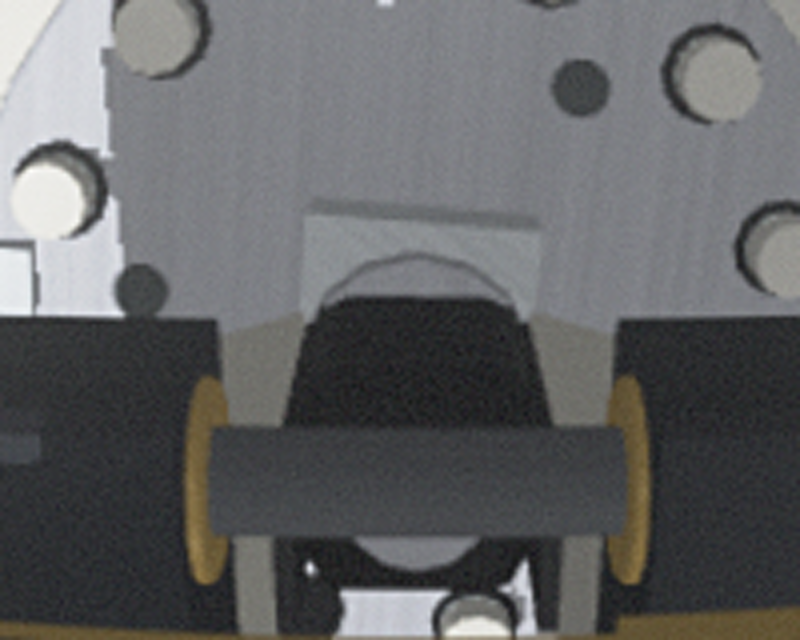

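View pics/c_w5.png

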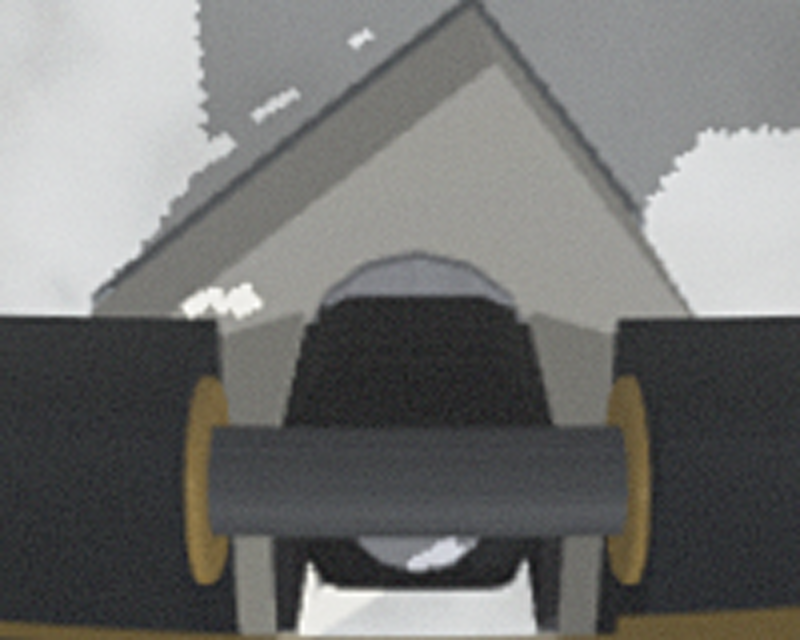

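```bash
python3 -m jog '[[0,-0.05,0.2,0,1],[0,0,0.2,0,1],[0,0,0.1,0,1],[0,0,0,0,1],[0,0,0,0,1]]';python3 -m jog '[[0,0,0.1,0,1],[0,0,0.1,0,1],[0,0,0,0,1]]'
```

```text
time_s: 21.22
position: [0.539, 0.1335, 0.1366]
ee_rot: [[-0.999, 0.041, 0.0], [0.041, 0.999, 0.0], [-0.0, 0.0, -1.0]]
force: [0.4, -2.9, 3.2]
opening: 0.0261
time_s: 21.6
position: [0.5391, 0.1334, 0.1345]
ee_rot: [[-0.999, 0.041, 0.0], [0.041, 0.999, 0.0], [-0.0, 0.0, -1.0]]
force: [-0.4, -3.4, 3.6]
opening: 0.0258
```

```bash
python3 -m jog '[[0,-0.06,0.1,0,1],[0,0,0.1,0,1],[0,0,0,0,1]]';python3 -m jog '[[0,0,0.1,0,1],[0,0,0,0,1],[0,0,0,0,1]]'
```

```text
time_s: 21.98
position: [0.5392, 0.1333, 0.1327]
ee_rot: [[-0.999, 0.041, 0.0], [0.041, 0.999, 0.001], [-0.0, 0.001, -1.0]]
force: [-0.8, -1.2, 4.9]
opening: 0.026
time_s: 22.35
position: [0.5391, 0.1333, 0.1316]
ee_rot: [[-0.999, 0.041, 0.0], [0.041, 0.999, 0.001], [-0.0, 0.001, -1.0]]
force: [-1.0, -1.9, 5.3]
opening: 0.0255
```

```bash
python3 -m jog '[[0,-0.03,0.08,0,1],[0,0,0.06,0,1],[0,0,0,0,1],[0,0,0,0,1]]'; python3 - <<'E'
from h import *
np.set_printoptions(precision=4,suppress=True)
snap('wrist','w11');snap('side','s11')
s=observe(); print(s['position'],s['force'],s['torque'],s['joint_pos'][6])
b=cv2.imread('pics/w11.png')
cv2.imwrite('pics/c_w11.png',cv2.resize(b[150:310,220:420],None,fx=4,fy=4,interpolation=cv2.INTER_CUBIC))
b=cv2.imread('pics/s11.png')
cv2.imwrite('pics/c_s11.png',cv2.resize(b[105:205,182:302],None,fx=6,fy=6,interpolation=cv2.INTER_CUBIC))
E
```

```text
time_s: 22.85
position: [0.5391, 0.1332, 0.1302]
ee_rot: [[-0.999, 0.04, 0.0], [0.04, 0.999, 0.001], [-0.0, 0.001, -1.0]]
force: [-0.5, -2.0, 4.7]
opening: 0.0259
[0.5391 0.1332 0.1302] [ 0.4391 -1.798   4.7081] [-0.4714  0.2448 -0.0393] 59.421115147054635
```

View pics/c_w11.png

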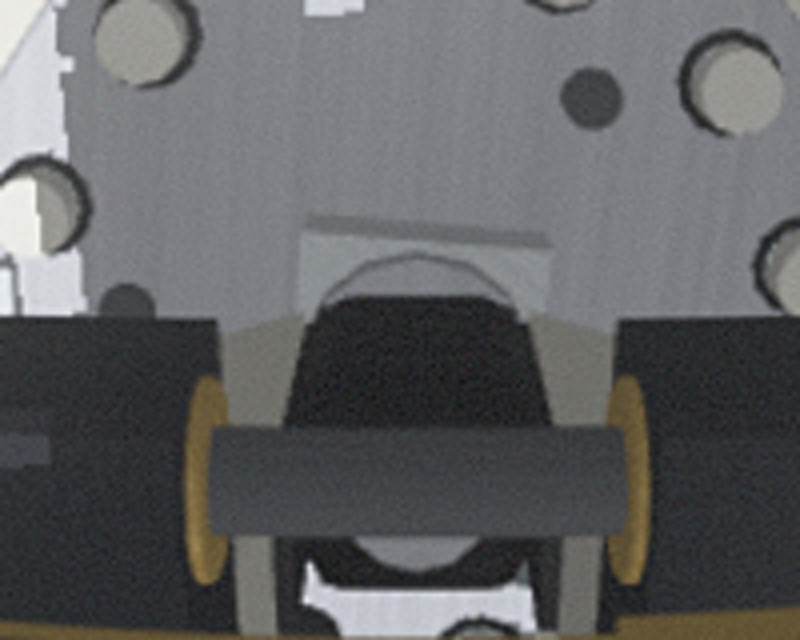

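View pics/c_s11.png

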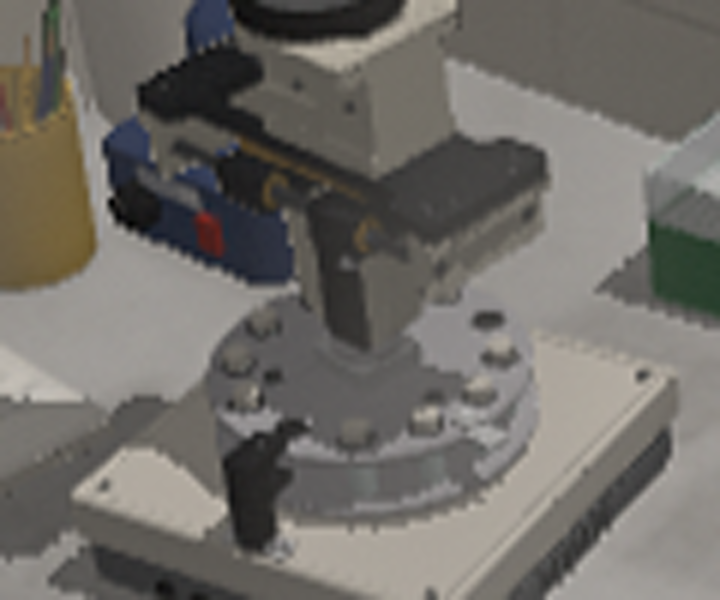

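```bash
python3 -m jog '[[0,0,0.1,0,1],[0,0,0,0,1],[0,0,0,0,1]]';python3 -m jog '[[0,0,0.1,0,1],[0,0,0,0,1],[0,0,0,0,1]]'
```

```text
time_s: 23.32
position: [0.5392, 0.1333, 0.1302]
ee_rot: [[-0.999, 0.04, 0.001], [0.04, 0.999, 0.001], [-0.001, 0.001, -1.0]]
force: [-3.2, -3.4, 13.0]
opening: 0.0258
time_s: 23.7
position: [0.5392, 0.1332, 0.1301]
ee_rot: [[-0.999, 0.04, 0.001], [0.04, 0.999, 0.0], [-0.001, 0.0, -1.0]]
force: [-6.1, -3.1, 20.7]
opening: 0.026
```

```bash
python3 -m jog '[[0,0,-0.22,0,1],[0,0,0,0,1],[0,0,0,0.04,1],[0,0,0,0.08,1],[0,0,0,0.08,1],[0,0,0,0.08,1],[0,0,0,0.08,1],[0,0,0,0.08,1],[0,0,0,0.08,1],[0,0,0,0.08,1]]';python3 -m jog '[[0,0,0,0.08,1],[0,0,0,0.08,1],[0,0,0,0.08,1],[0,0,0,0.08,1],[0,0,0,0.08,1],[0,0,0,0.08,1],[0,0,0,0.08,1],[0,0,0,0.08,1],[0,0,0,0.05,1],[0,0,0,0,1]]'
python3 - <<'E'
from h import *
np.set_printoptions(precision=4,suppress=True)
snap('wrist','w12')
s=observe(); print(s['position'],s['ee_rot'][:,1],s['force'],s['torque'],s['joint_pos'][6])
b=cv2.imread('pics/w12.png')
cv2.imwrite('pics/c_w12.png',cv2.resize(b[90:250,180:380],None,fx=4,fy=4,interpolation=cv2.INTER_CUBIC))
E
```

```text
time_s: 24.95
position: [0.5391, 0.1332, 0.1302]
ee_rot: [[-0.8, 0.601, 0.0], [0.601, 0.8, 0.001], [0.0, 0.001, -1.0]]
force: [-0.0, -0.4, 5.4]
opening: 0.0258
time_s: 26.2
position: [0.5391, 0.1332, 0.1302]
ee_rot: [[-0.237, 0.972, 0.0], [0.972, 0.237, 0.001], [0.001, 0.001, -1.0]]
force: [-0.3, -2.1, 5.8]
opening: 0.0257
[0.5392 0.1332 0.1302] [0.9715 0.2369 0.0006] [-1.2499  0.1476  5.2476] [-0.2205  0.19    0.0418] -6.047048495151589
```

View pics/c_w12.png

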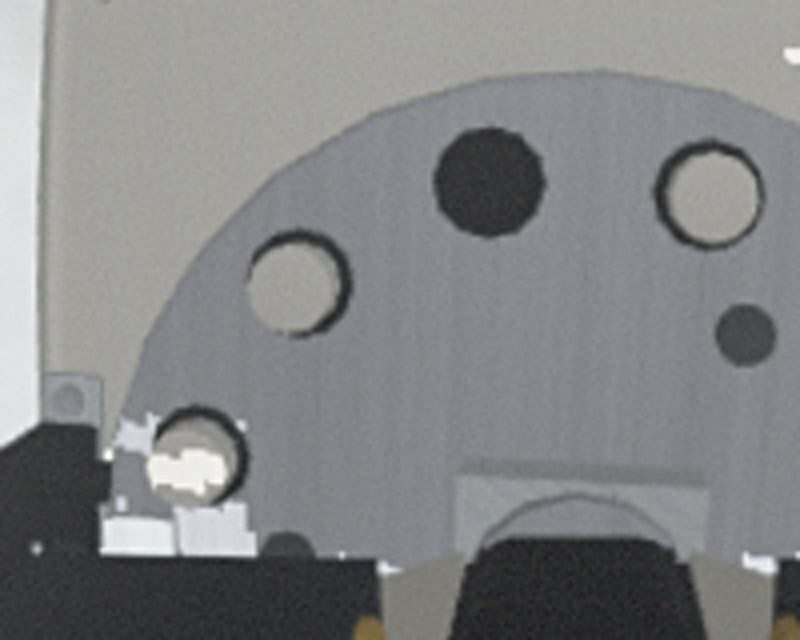

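```bash
python3 - <<'E'
from h import *
np.set_printoptions(precision=4,suppress=True)
p=load('w12')
P=lambda x,y,z: at_z(p,180+x/4-.375,90+y/4-.375,z,'wrist')[:2]
c=np.array([.5393,.1332])
ang=lambda X,o=0:np.degrees(np.arctan2(*(X-c)[::-1]))
for q in [(296,287),(713,197),(197,462),(490,182)]: print('cap',ang(P(*q,.104))%30-15.1, np.hypot(*(P(*q,.104)-c)))
d=P(710,488,.106)-P(457,475,.106);print('hub',np.degrees(np.arctan2(d[1],d[0])))
for q in [(103,517),(175,517),(178,505),(245,503)]: X=P(*q,.094);print('flag top edge',X,np.hypot(*(X-c)))
for q in [(36,548)]: X=P(*q,.105);print('forkdot',X,np.hypot(*(X-c)),ang(X)+180)
E
```

```text
cap 9.789271992223343 0.06033543030356266
cap 10.658808387928739 0.06058481864235763
cap 9.288322993198273 0.059670156105668094
cap 9.984782306330382 0.06086294162120377
hub 10.553227027487289
flag top edge [0.4629 0.1224] 0.07712661629612022
flag top edge [0.4751 0.1256] 0.06462677157269976
flag top edge [0.4753 0.1277] 0.06419748678284136
flag top edge [0.4862 0.1308] 0.05318985720895746
forkdot [0.4559 0.1191] 0.084558032699732 9.625259278855225
```

```bash
python3 -m jog '[[0,0,0,0.03,1],[0,0,0,0,1],[0,0,0,0,0],[0,0,0,0,0],[0,0,0,0,0],[0,0,0,0,0],[0,0,0,0,0],[0,0,0,0,0],[0,0,0,0,0],[0,0,0,0,0]]';python3 -m jog '[[0,0,-2,0,0],[0,0,-3,0,0],[0,0,-4,0,0],[0,0,-3,0,0],[0,0,0,0,0],[0,0,0,0,0],[0,0,0,0,0]]'
python3 - <<'E'
from h import *
np.set_printoptions(precision=4,suppress=True)
snap('wrist','w13');snap('side','s13')
s=observe(); print(s['position'],s['ee_rot'][:,1],s['force'],s['opening'],s['joint_pos'][6])
b=cv2.imread('pics/w13.png')
cv2.imwrite('pics/c_w13.png',cv2.resize(b[100:250,220:420],None,fx=4,fy=4,interpolation=cv2.INTER_CUBIC))
b=cv2.imread('pics/s13.png')
cv2.imwrite('pics/c_s13.png',cv2.resize(b[105:205,182:302],None,fx=6,fy=6,interpolation=cv2.INTER_CUBIC))
E
```

```text
time_s: 27.5
position: [0.539, 0.1325, 0.1302]
ee_rot: [[-0.209, 0.978, 0.0], [0.978, 0.209, 0.0], [0.0, 0.0, -1.0]]
force: [-0.1, -0.7, 0.4]
opening: 0.0917
time_s: 28.38
position: [0.5381, 0.1322, 0.2488]
ee_rot: [[-0.208, 0.978, -0.002], [0.978, 0.208, -0.001], [-0.0, -0.003, -1.0]]
force: [-0.2, 0.9, -0.1]
opening: 0.0919
[0.5383 0.1322 0.249 ] [ 0.978   0.2085 -0.0022] [ 0.0013 -0.1888 -0.7142] 0.09189087675967933 -6.387032154290622
```

View pics/c_w13.png

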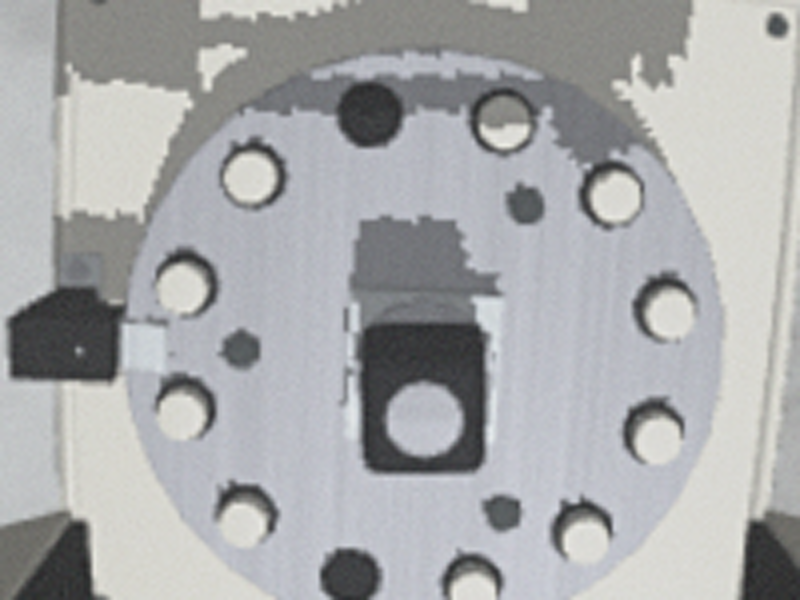

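View pics/c_s13.png

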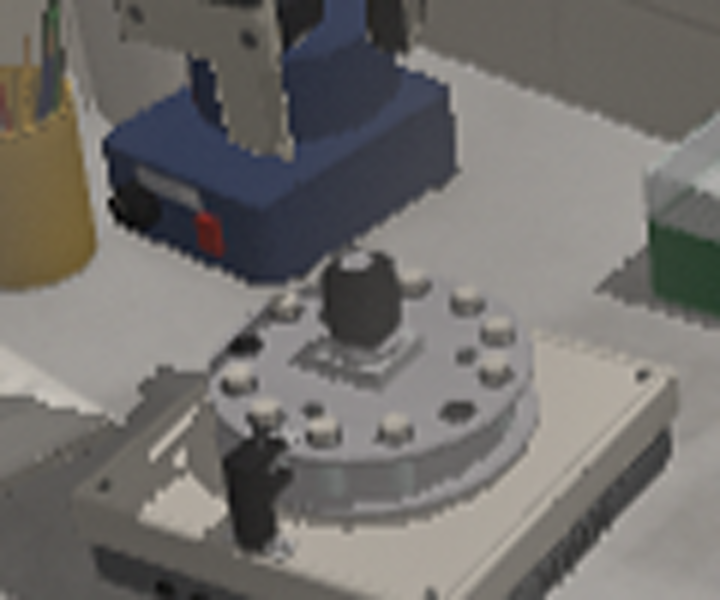

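```bash
python3 - <<'E'
from h import *
from scipy.optimize import least_squares
np.set_printoptions(precision=4,suppress=True)
p=load('w13')
P=lambda x,y,z: at_z(p,220+x/4-.375,100+y/4-.375,z,'wrist')[:2]
caps=np.array([P(*c,.104) for c in [(253,177),(184,286),(185,410),(244,518),(583,532),(655,432),(666,311),(613,194),(503,121)]])
f=least_squares(lambda q:np.hypot(*(caps-q[:2]).T)-q[2],[.54,.13,.061]);c=f.x[:2];print(f.x)
ang=lambda X:np.degrees(np.arctan2(*(X-c)[::-1]))
print('caps yaw',np.array([ang(x) for x in caps])%30-15.1)
for q in [(148,322),(148,369),(148,346)]: print('flag',ang(P(*q,.094))+180)
for q in [(80,350),(118,305),(115,380),(12,322),(12,378),(65,348)]: X=P(*q,.105);print('fork',X,np.hypot(*(X-c)),ang(X)+180)
e=P(735,560,.056)-P(795,30,.056) ; print('house edge R',np.degrees(np.arctan2(e[0],-e[1])))
e=P(75,560,.056)-P(55,60,.056) ; print('house edge L',np.degrees(np.arctan2(e[0],-e[1])))
print('knob',P(424,418,.151),c)
E
```

```text
[0.539  0.1339 0.0599]
caps yaw [8.9705 9.126  8.9231 8.9935 9.2678 9.451  8.8141 8.9695 8.9539]
flag 5.652076208205585
flag 15.662600071361254
flag 10.754575627156129
fork [0.4563 0.1194] 0.08390072072306681 9.942544956895205
fork [0.4641 0.1324] 0.07489824221003938 1.1699999421140888
fork [0.4662 0.1138] 0.07550087226702532 15.466991689658443
fork [0.438  0.1229] 0.10159606781954152 6.2344153148089845
fork [0.4399 0.1087] 0.10226308789747467 14.232072443117318
fork [0.4525 0.1191] 0.08775308304650224 9.687009425372906
house edge R 8.636610351747354
house edge L 10.853879074572037
knob [0.5393 0.1327] [0.539  0.1339]
```

```bash
python3 - <<'E'
from h import *
snap('top','t14')
for l in ['beaker','buffer_bottle','capped_tube']: print(l,[np.round(r['bbox'],1).tolist() for r in look_for('top',l)[:1]])
from station import hand_in
print(observe()['time_s']); print(hand_in())
E
```

```text
beaker [[321.3, 153.9, 337.9, 171.8]]
buffer_bottle [[347.5, 133.5, 368.4, 151.8]]
capped_tube [[399.6, 258.4, 416.4, 270.9]]
28.675
the job is handed in; nothing more can be done
None
```

I took the black spindle from its block, threaded it through the hub, and turned it about a quarter turn under light pressure until it dropped into the drive socket. I then brought the shoulder home, turned the carousel back until the flag stood in the fork, released the knob and retreated. The job was handed in at about 28.7 s of the 64 s.

- **Seating:** the spindle came to a hard stop with the TCP at z = 0.1302. That is the height calculated for the shoulder resting on the hub. In the last wrist picture the knob sits about 1 mm off the hub axis.
- **Force:** I pressed past the stop to confirm it, and the wrist reading reached about 21 N (about 23 N counting the spindle's weight). That load was on the hub, and the readings at the socket stayed below about 8 N.
- **Drop-in:** the "push vanishes" moment did not show clearly in the readings, because side load and friction of 2–5 N masked it. I judged the fit from how far the spindle went down.
- **Home flag:** the carousel angle measures 9.0° from the vial caps and 10.8° from the flag itself. The fork measures 9.7–9.9°, and the housing edges give 8.6–10.9°. These differ by about 2° at most, or roughly 3 mm at the flag, against the 8 mm allowed.
- **Beaker, bottle and tube:** the arm never went near them. In the last top picture their boxes are 2–3 pixels from the first ones, which is within the detector's scatter.

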